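Scan the tall canister in the pantry basket

ROBOT

A 6-joint arm with a two-finger parallel gripper is mounted at the origin on the work surface. World frame = base frame: x ahead of the robot, y to its left, z up, the work surface at z = 0. Lengths are in m, angles in rad, forces in N, time in s.
With the tool pointing down it reaches from about 0.3 to 0.75 m from the base axis. Payload 8.5 kg.
Tool frame: the origin (TCP) lies midway between the tips of the shut fingers; the grasp point (between the pads) lies 19 mm behind it; z points along the fingers, y is the direction in which the jaws open and shut (so a half turn about z gives the same grasp; the last joint's range is limited). The gripper opens to 88 mm and grips with 3 to 60 N. Pads are 18 mm wide; open, the fingers measure 123 mm over their backs; the gripper's body (75 mm by 187 mm) begins 45 mm behind the grasp point.
Start: joints at [1.005, 0.381, 1.297, -0, 1.464, -0.215], TCP at [0.189, 0.516, 0.239] pointing down, gripper open.
Joint ranges: [-3.11, 3.11], [-0.89, 2.33], [0.22, 2.48], [-1.42, 4.56], [0.17, 2.85], [-2.88, 2.88]. Speed limits (rad/s): [2.39, 2.39, 3.14, 3.14, 3.14, 3.14].

INTERFACE

Orientations are given as a rotation vector (axis times angle).
In Python, from cell import arm gives the robot as it stands. The module is installed in compiled form; this text tells all that it offers.
- The arm moves only by the tool arm_command, never from a script. Its argument "motion" is text: rows parted by semicolons, each of 5 numbers parted by spaces: the closure, from 0 (fully open) to 1 (shut), then the shift along the tool's x, y, z in cm, then the turn about the tool's z in degrees. In form: jaw x y z spin; .... A call has 1 to 10 rows; each row shifts and turns the commanded pose from where the row before left it, along the tool's axes as they then stand; what a row does not reach is not made up. A row lasts 1/8 s, in which the tool goes at most 62.5 mm and 10.7 degrees, less where a joint would pass 70% of its speed; a pose out of reach is approached as far as the arm can. A call is refused whole if a number of a shift passes 6.25 or a number of a turn 10.7, either way. A call with a gripper value outside its range is refused whole. The fingers move at their own pace and stop on an object; the grip force is fixed at half the most. Time passes only in rows, so rows that do not move let the fingers close. It gives the time, the measured TCP pose, the force and the opening at its end, in the units of the state.
- arm.get_obs(): the state, without advancing time (a new reading comes with each control period).
- arm.grab_frame(name): name is "scene" or "top"; returns (picture, depth): 480x640x3 uint8, red, green, blue; 480x640 float32, m along the optical axis (not along the pixel's ray), 0 where there is no reading.
- arm.camera_info(name): a dict with "intrinsics" (3x3 intrinsics, pixels), "world_from_camera" (4x4, takes a point from camera to world coordinates). Camera axes: x right, y up, looking along -z (the intrinsics and any distortion apply to the point x, -y, -z); pixel columns grow to the right and rows downward; lengths in m; the calibration is good to about 2 mm. A picture is of the moment at which its call begins. camera_info takes no time and is no camera call.
- arm.finish_job(): hands the job in, once; it reports no verdict.
The state is a dict: "clock": time; "joint_pos": joint angles; "dq": joint speeds; "joint_torque": joint torques, N m; "ee_pos": TCP position; "tool_rot": TCP orientation; "ft_force": force on the tool from outside, world axes, zero at the start; "moment": the same for the moment, N m; "finger_gap": opening from 0.0 (shut) to 1.0 (fully open).
Only numpy, scipy, OpenCV 4.12 (cv2) and the standard library are available. Lean on these libraries where they do the work, as an engineer would, in place of code of your own. Each camera call takes 0.05 s, during which the arm holds its last target. There are 200 camera calls.

TASK

Scan the tall canister that stands in the white basket: take the barcode scanner off its charging pad, hold it steady for two seconds, pointing straight down, about 5 cm above the barcode label on the canister's lid, then stand it back upright on the middle of its charging pad and let go. Leave the canister where it stands, and set the scanner down rather than letting it fall.

Things in the scene. Friction and masses are not known exactly. Their poses are not given: they have to be found in the camera images.
- scanner: Cordless barcode scanner standing nose down on its pad, 0.2 kg. Round grey hood below, 64 mm wide, narrowing to 36 mm at 50 mm up; above it an upright black handle, 34 mm along own x, 28 mm along own y, from 48 to 160 mm up (grip from above, about 125 mm up). Origin: centre of the flat underside, which is the scan window; z up along the handle; it looks along -z.
- dock: Charging pad: a flat fixed grey metal disc, 110 mm in diameter, 12 mm thick, lying on the table, with a small cable block at its +x edge. Origin: centre of its underside; the flat top is 12 mm higher. The scanner simply stands on the top; there is no socket.
- canister: Tall round canister, 130 mm tall, 94 mm wide, clear wall, flat white lid; loose, 0.35 kg. It stands in one of three places in a white open basket (370 x 130 mm, walls 65 mm high, floor 5 mm thick); the others hold squat glass jars 80 mm tall, 88 mm wide, with labels too. Origin: centre of its underside, z up.
- label (a point): Centre of the barcode label on top of the canister's lid: white, 40 x 30 mm, black bars, facing up. It lies off the lid's centre, 18 mm towards the canister's own +x, 130 mm above the canister's underside (135 mm above the table).

How it is judged:
By the outcome, as a careful person would: the job done as asked, in the order asked, and still so for the second after the job is handed in, with the robot touching nothing.
It also fails if it takes over 64 s, if anything falls off the work surface, if the arm or the gripper's body presses on something with over 40 N, if the wrist force passes 120 N, or if a joint passes its speed limit or range.

## Working session

There is one attempt and no reset: what is moved stays moved. The work goes in short steps, Python scripts to look and compute and a tool call to move; the robot and the scene stay as the last step left them, time stands still between calls to the robot, and variables do not carry over. Pictures are saved under pics/ and viewed, about 8 in all and at most 12, crops included, and the job is handed in when it is done.

Besides the shell and the picture viewer there is one more tool, called after ">>>" as a command line: name --argument value ..., lists and objects as JSON in quotes. arm_command: Moves the arm, as the interface text tells. Its arguments: {"type":"object","properties":{"motion":{"type":"string"}},"required":["motion"]}

```bash
mkdir -p pics; cat > h.py <<'E'
import numpy as np, cv2
from cell import arm
def grab(n,tag):
    p,d=arm.grab_frame(n); cv2.imwrite(f'pics/{tag}.png',p[:,:,::-1]); np.save(f'pics/{tag}.npy',d); return p,d
def cam(n):
    c=arm.camera_info(n); return np.array(c['intrinsics']),np.array(c['world_from_camera']),c
def pts(n,d):
    K,T,_=cam(n); v,u=np.mgrid[0:480,0:640]
    P=np.stack([(u-K[0,2])/K[0,0]*d,-(v-K[1,2])/K[1,1]*d,-d],-1)
    return P@T[:3,:3].T+T[:3,3]
def plane(n,u,v,z):
    K,T,_=cam(n); r=T[:3,:3]@np.array([(u-K[0,2])/K[0,0],-(v-K[1,2])/K[1,1],-1]); o=T[:3,3]
    return o+r*(z-o[2])/r[2]
E
python3 - <<'E'
from h import *
for n in('scene','top'):
    grab(n,n+'0'); K,T,c=cam(n); print(n,c.keys(),K.round(1).tolist(),T.round(3).tolist())
print({k:np.round(v,3) for k,v in arm.get_obs().items()})
E
```

```text
scene dict_keys(['intrinsics', 'world_from_camera']) [[480.1, 0.0, 321.9], [0.0, 480.1, 245.7], [0.0, 0.0, 1.0]] [[0.876, -0.319, 0.361, 0.803], [0.482, 0.594, -0.644, -0.577], [-0.009, 0.739, 0.674, 0.661], [0.0, 0.0, 0.0, 1.0]]
top dict_keys(['intrinsics', 'world_from_camera']) [[541.8, 0.0, 325.4], [0.0, 541.8, 247.6], [0.0, 0.0, 1.0]] [[0.029, 0.987, -0.157, 0.38], [-1.0, 0.028, -0.012, -0.055], [-0.007, 0.157, 0.988, 1.047], [0.0, 0.0, 0.0, 1.0]]
{'clock': np.float64(0.1), 'joint_pos': array([ 1.005,  0.381,  1.298, -0.   ,  1.464, -0.215]), 'dq': array([ 0.002, -0.002, -0.001,  0.   ,  0.   , -0.001]), 'joint_torque': array([ 4.0000e-03, -4.3865e+01, -2.2491e+01,  7.1000e-02,  3.4000e-02,
       -0.0000e+00]), 'ee_pos': array([0.189, 0.516, 0.238]), 'tool_rot': array([-5.480e-01, -3.093e+00,  2.000e-03]), 'ft_force': array([-0.408,  0.275,  0.153]), 'moment': array([-0.035,  0.006, -0.033]), 'finger_gap': np.float64(0.996)}
```

View pics/scene0.png

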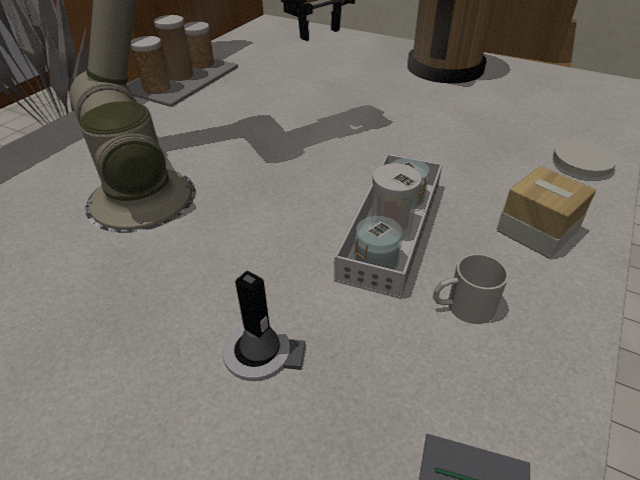

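View pics/top0.png

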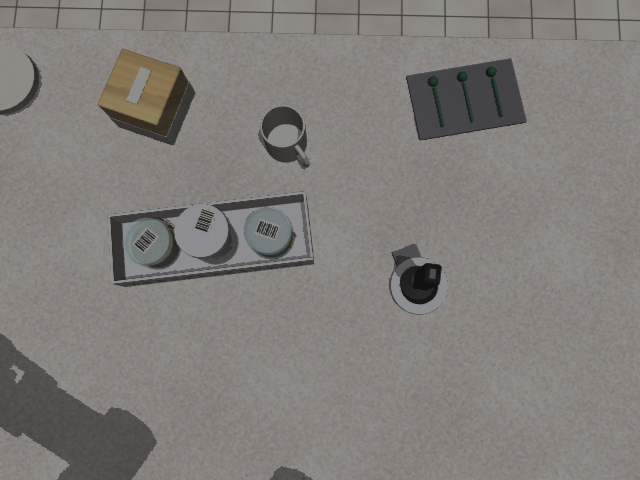

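The scene view shows the scanner at (255,310) on its pad and the tall canister in the middle basket place at (397,180). In the top view the handle top is at about (432,272), the pad at (418,286), the canister lid at (203,231) and its label at (205,220).

```bash
python3 - <<'E'
from h import *
p=cv2.imread('pics/top0.png'); d=np.load('pics/top0.npy'); P=pts('top',d); Z=P[...,2]
g=cv2.cvtColor(p,cv2.COLOR_BGR2GRAY)
def box(u0,u1,v0,v1):
    m=np.zeros((480,640),bool); m[v0:v1,u0:u1]=1; return m
def rect(name,m,z):
    n,l,s,c=cv2.connectedComponentsWithStats(m.astype(np.uint8)); i=1+s[1:,4].argmax()
    cs,_=cv2.findContours((l==i).astype(np.uint8),0,cv2.CHAIN_APPROX_NONE)
    k=max(cs,key=cv2.contourArea)[:,0]; W=np.array([plane('top',u,v,z)[:2] for u,v in k])*1000
    r=cv2.minAreaRect(W.astype(np.float32)); e=cv2.minEnclosingCircle(W.astype(np.float32))
    el=cv2.fitEllipse(W.astype(np.float32))
    print(name,'n',s[i,4],'zmed',np.median(Z[l==i]).round(4),'rect',np.round(np.array(r[0]+r[1]+(r[2],)),1),'circ',np.round([*e[0],e[1]],1),'ell',np.round([*el[0],*el[1]],1))
b=box(380,470,230,330)
print('heights scanner',np.percentile(Z[b],[1,50,95,99,99.9]).round(3))
rect('handle top',b&(Z>0.165),0.172)
rect('pad',b&(g>115)&(Z<.03)&(Z>0.006),0.012)
rect('pad depth',b&(Z>0.007),0.012)
rect('cable',box(385,430,235,270)&(g<100),0.008)
c=box(165,240,195,265)
rect('lid',c&(Z>0.125),0.135)
q=c&(Z>0.125)&(g<110); q=cv2.morphologyEx(q.astype(np.uint8),cv2.MORPH_CLOSE,np.ones((5,5)))>0
rect('label bars',q,0.135)
for x in [(150,240),(203,231),(268,231)]: print(x,P[x[1],x[0]].round(3))
im=np.hstack([cv2.resize(p[235:315,380:460],(400,400),interpolation=2),cv2.resize(p[195:275,165:245],(400,400),interpolation=2)]); cv2.imwrite('pics/crop0.png',im)
E
```

```text
heights scanner [-0.003  0.003  0.148  0.175  1.047]
handle top n 368 zmed 0.1732 rect [ 481.5 -219.    29.6   34.4   82.1] circ [ 481.7 -218.4   19.9] ell [ 481.5 -218.5   31.1   38.1]
pad n 870 zmed 0.0134 rect [ 463.8 -225.7   83.3  108.2    5.2] circ [ 477. -225.   55.] ell [ 478.1 -224.8   99.8  101.2]
pad depth n 2926 zmed 0.015 rect [ 487.7 -219.3  131.5  109.1   21.9] circ [ 488.9 -218.9   67.9] ell [ 484.7 -221.   104.7  131.3]
cable n 605 zmed 0.0121 rect [ 533.6 -207.3   50.8   72.9    1.6] circ [ 524.8 -207.4   39.9] ell [ 528.4 -206.    49.9   72.2]
lid n 2359 zmed 0.1364 rect [549.1 168.5  95.3  92.9  50.6] circ [547.6 168.   49.2] ell [549.2 168.3  92.2  94.7]
label bars n 276 zmed 0.1372 rect [566.6 163.1  26.8  34.6  73.1] circ [567.6 165.3  19.8] ell [567.1 164.3  26.6  39.2]
(150, 240) [0.538 0.271 0.089]
(203, 231) [0.547 0.165 0.139]
(268, 231) [0.56  0.06  0.088]
```

View pics/crop0.png

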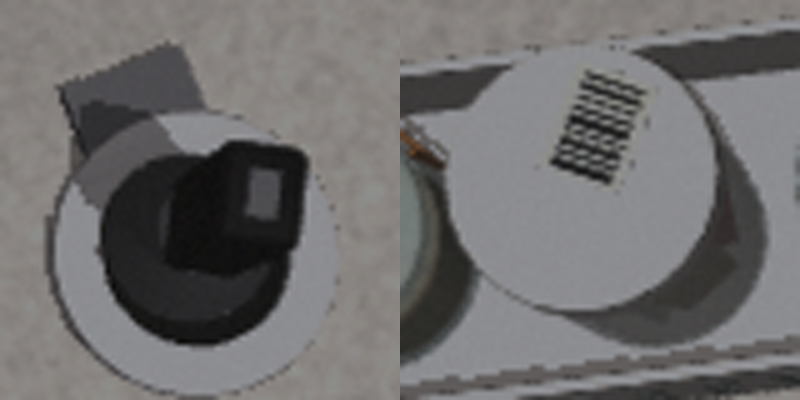

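The crop shows the handle's long side about 8° clockwise from world x, the pad as a light disc with the cable block to the upper left, and the label near the lid's far edge. I'll cross-check with the scene camera and work out the tool axes.

```bash
cat >> h.py <<'E'
from scipy.optimize import least_squares
def circ(W,r):
    f=lambda c:np.hypot(W[:,0]-c[0],W[:,1]-c[1])-r
    s=least_squares(f,W.mean(0),loss='soft_l1',f_scale=1.0); return s.x.round(1),np.median(abs(s.fun)).round(2)
def contour(n,m,z):
    k_,l,s,c=cv2.connectedComponentsWithStats(m.astype(np.uint8)); i=1+s[1:,4].argmax()
    cs,_=cv2.findContours((l==i).astype(np.uint8),0,cv2.CHAIN_APPROX_NONE)
    k=cv2.convexHull(max(cs,key=cv2.contourArea))[:,0]
    return np.array([plane(n,u,v,z)[:2] for u,v in k])*1000
E
python3 - <<'E'
from h import *
from scipy.spatial.transform import Rotation as R
def box(u0,u1,v0,v1):
    m=np.zeros((480,640),bool); m[v0:v1,u0:u1]=1; return m
for n,hb,pb,lb in (('top',box(410,450,255,295),box(380,460,255,320),box(165,240,195,265)),('scene',box(230,275,262,295),box(215,290,325,385),box(365,430,160,195))):
    p=cv2.imread(f'pics/{n}0.png'); Z=pts(n,np.load(f'pics/{n}0.npy'))[...,2]; g=cv2.cvtColor(p,cv2.COLOR_BGR2GRAY)
    hsv=cv2.cvtColor(p,cv2.COLOR_BGR2HSV)
    W=contour(n,hb&(Z>.166),.172); r=cv2.minAreaRect(W.astype(np.float32)); print(n,'handle',np.round([*r[0],*r[1],r[2]],1))
    print(' pad',*circ(contour(n,pb&(g>120)&(Z<.03)&(Z>.007),.012),55))
    print(' lid',*circ(contour(n,lb&(Z>.128)&(Z<.15),.135),47))
    q=lb&(Z>.128)&(g<100); q=cv2.morphologyEx(q.astype(np.uint8),cv2.MORPH_CLOSE,np.ones((5,5)))
    r=cv2.minAreaRect(contour(n,q,.135).astype(np.float32)); print(' bars',np.round([*r[0],*r[1],r[2]],1))
o=arm.get_obs(); M=R.from_rotvec(o['tool_rot']).as_matrix(); print(M.round(3),np.degrees(np.arctan2(M[1,1],M[0,1])))
E
```

```text
top handle [ 481.5 -219.2   29.3   34.3   82.5]
 pad [ 478.3 -224.6] 0.62
 lid [549.4 168.5] 0.26
 bars [567.1 164.9  22.   34.5  73. ]
scene handle [ 485.9 -222.7   29.9   37.5   85.5]
 pad [ 477.9 -222.8] 0.32
 lid [551.8 166. ] 1.69
 bars [562.5 145.1  84.   58.3  45.7]
[[-0.939  0.344 -0.001]
 [ 0.344  0.939 -0.001]
 [ 0.    -0.001 -1.   ]] 69.898775459629
```

>>> arm_command --motion "0 0 0 0 -6.5; 0 0 0 0 -6.5; 0 -2 -3.5 0 0; 0 -2 -3.5 0 0; 0 -2 -3.5 0 0; 0 -2 -3.5 0 0; 0 -2 -3.5 0 0; 0 -2 -3.5 0 0; 0 -2 -3.5 0 0; 0 -2 -3.5 0 0"

```text
clock: 1.35
ee_pos: [0.3133, 0.2176, 0.2386]
tool_rot: [-0.194, -3.135, 0.0]
ft_force: [1.3, 0.4, -0.1]
finger_gap: 1.0
```

>>> arm_command --motion "0 -2 -3.5 0 0; 0 -2 -3.5 0 0; 0 -2 -3.5 0 0; 0 -2 -3.5 0 0; 0 -2 -3.5 0 0; 0 -2 -3.5 0 0; 0 -2 -3.5 0 0; 0 -2 -3.5 0 0; 0 -2 -3.5 0 0; 0 0 0 0 0"

```text
clock: 2.6
ee_pos: [0.4533, -0.1178, 0.2381]
tool_rot: [-0.199, -3.134, -0.0]
ft_force: [0.1, 0.3, 0.3]
finger_gap: 1.0
```

>>> arm_command --motion "0 -1.4 -3.3 0 0; 0 -1.4 -3.3 0 0; 0 -1.4 -3.2 0 0; 0 0 0 0 0; 0 0 0 0 0"

```text
clock: 3.22
ee_pos: [0.4821, -0.2171, 0.2386]
tool_rot: [-0.193, -3.135, -0.001]
ft_force: [0.2, 0.7, 0.8]
finger_gap: 1.004
```

```bash
python3 - <<'E'
from h import *
p,d=grab('scene','s1'); cv2.imwrite('pics/s1c.png',cv2.resize(p[120:400,130:410,::-1],(560,560)))
print(arm.get_obs()['ee_pos'],arm.get_obs()['tool_rot'],arm.get_obs()['joint_pos'])
E
```

```text
[ 0.48208699 -0.2169789   0.23882373] [-1.92956809e-01 -3.13527320e+00 -7.99204821e-04] [-6.47153678e-01  3.43342507e-01  1.35550478e+00  2.11665048e-04
  1.44334940e+00 -2.09504431e+00]
```

View pics/s1c.png

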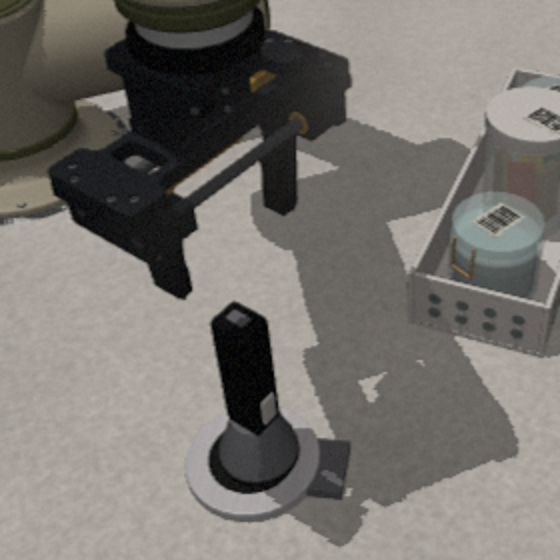

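The open fingers straddle the handle (top at crop (238,315)). Next I descend and grip.

>>> arm_command --motion "0 0 -0.35 0 0; 0 0 0 2 0; 0 0 0 3 0; 0 0 0 3 0; 0 0 0 2 0; 0 0 0 1.5 0; 0 0 0 0.6 0; 0 0 0 0 0"

```text
clock: 4.28
ee_pos: [0.482, -0.2217, 0.1179]
tool_rot: [-0.194, -3.136, -0.0]
ft_force: [0.2, 0.0, 0.4]
finger_gap: 0.999
```

>>> arm_command --motion "0.4 0 0 0 0; 0.5 0 0 0 0; 0.6 0 0 0 0; 1 0 0 0 0; 1 0 0 0 0; 1 0 0 0 0; 1 0 0 0 0; 1 0 0 0 0"

```text
clock: 5.28
ee_pos: [0.4819, -0.2218, 0.1175]
tool_rot: [-0.194, -3.135, -0.001]
ft_force: [0.2, -0.2, -1.8]
finger_gap: 0.316
```

```bash
python3 - <<'E'
from h import *
p,d=grab('scene','s2'); cv2.imwrite('pics/s2c.png',cv2.resize(p[180:400,150:370,::-1],(500,500)))
o=arm.get_obs();print({k:np.round(o[k],4).tolist() for k in('ee_pos','tool_rot','ft_force','moment','finger_gap')})
E
```

```text
{'ee_pos': [0.4819, -0.2218, 0.1175], 'tool_rot': [-0.1945, -3.1351, -0.0004], 'ft_force': [-0.2394, -0.3714, -2.0232], 'moment': [-0.0665, 0.0123, 0.0039], 'finger_gap': 0.3156}
```

View pics/s2c.png

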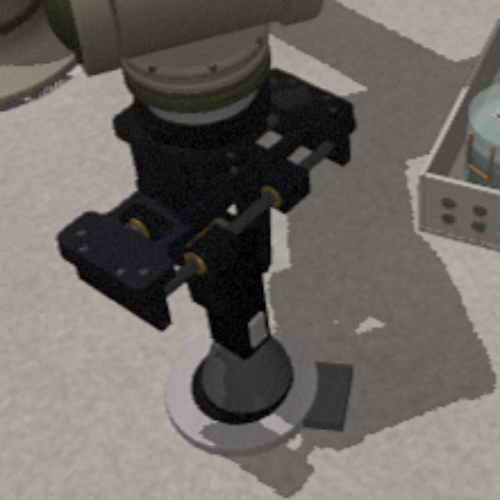

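Grip opening is 27.8 mm against the 28 mm handle, and in the crop the scanner still stands upright on the pad at (240,380). Now I lift gently.

>>> arm_command --motion "1 0 0 -0.5 0; 1 0 0 -1.2 0; 1 0 0 -2 0; 1 0 0 -2.8 0; 1 0 0 -2.8 0; 1 0 0 -2.8 0; 1 0 0 -2.6 0; 1 0 0 -1.7 0; 1 0 0 -0.9 0; 1 0 0 0 0"

```text
clock: 6.58
ee_pos: [0.482, -0.2219, 0.2912]
tool_rot: [0.194, 3.135, -0.001]
ft_force: [1.0, -0.2, -1.6]
finger_gap: 0.312
```

```bash
python3 - <<'E'
from h import *
def box(u0,u1,v0,v1):
    m=np.zeros((480,640),bool); m[v0:v1,u0:u1]=1; return m
p,d=grab('scene','s3'); p,d2=grab('top','t3'); p=p[:,:,::-1]; g=cv2.cvtColor(p,cv2.COLOR_BGR2GRAY)
a=cv2.imread('pics/s3.png')[80:400,110:430]; b=p[180:340,340:500]
cv2.imwrite('pics/c3.png',np.hstack([cv2.resize(a,(400,400)),cv2.resize(b,(400,400))]))
o=arm.get_obs();print({k:np.round(o[k],4).tolist() for k in('ee_pos','tool_rot','ft_force','moment','finger_gap')})
E
```

```text
{'ee_pos': [0.4818, -0.2217, 0.2902], 'tool_rot': [-0.1945, -3.1346, -0.001], 'ft_force': [0.4474, -0.7645, -2.2673], 'moment': [-0.0209, -0.034, -0.0391], 'finger_gap': 0.3175}
```

View pics/c3.png

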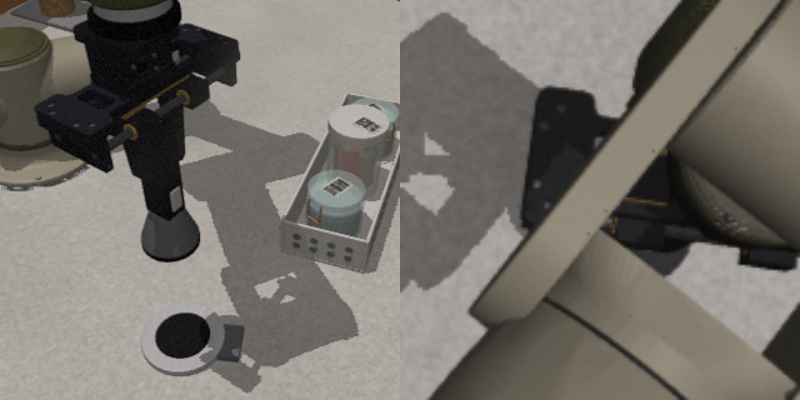

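The scanner hangs upright in the jaws, with its hood at crop (170,240). The empty pad with a black disc in its middle is at crop (182,337). The arm hides the scanner from the top camera, so I measure the pad centre and hood rim in the scene view.

```bash
python3 - <<'E'
from h import *
p=cv2.imread('pics/s3.png'); Z=pts('scene',np.load('pics/s3.npy'))[...,2]; g=cv2.cvtColor(p,cv2.COLOR_BGR2GRAY)
def box(u0,u1,v0,v1):
    m=np.zeros((480,640),bool); m[v0:v1,u0:u1]=1; return m
pb=box(215,285,320,382)
print('disc',cv2.minEnclosingCircle(contour('scene',box(225,285,320,380)&(g<45),.012).astype(np.float32)))
print('pad',circ(contour('scene',pb&(g>115)&(Z>.005)&(Z<.03),.012),55))
m=box(215,280,230,295)&(Z>.15)&(Z<.26)
W=[]
for u in range(218,276):
    r=np.where(m[:,u])[0]
    if len(r): W.append((plane('scene',u,r.max()+.5,.1853)[:2]*1000))
W=np.array(W); 
print('hood',circ(W,32),len(W), W[:,0].min(),W[:,0].max())
K,T,_=cam('scene')
print('lowest hood px',[ (u,np.where(m[:,u])[0].max()) for u in range(222,274,6) if m[:,u].any()])
E
```

```text
disc ((478.5057373046875, -223.32484436035156), 35.237850189208984)
pad (array([ 478.3, -223.9]), np.float64(0.54))
hood (array([ 481.1, -219.9]), np.float64(0.35)) 48 451.72857583391726 513.2581045207198
lowest hood px [(222, np.int64(272)), (228, np.int64(284)), (234, np.int64(287)), (240, np.int64(289)), (246, np.int64(289)), (252, np.int64(288)), (258, np.int64(286)), (264, np.int64(281))]
```

>>> arm_command --motion "1 -0.1 1 0 0; 1 -0.2 2 0 0; 1 -0.3 3 0 0; 1 -0.4 4 0 0; 1 -0.4 4 0 0; 1 -0.4 4 0 0; 1 -0.4 4 0 0; 1 -0.4 4 0 0; 1 -0.4 4 0 0; 1 -0.3 3 0 0"

```text
clock: 7.92
ee_pos: [0.5551, 0.1045, 0.2906]
tool_rot: [-0.192, -3.135, -0.001]
ft_force: [0.5, 0.6, -1.7]
finger_gap: 0.313
```

>>> arm_command --motion "1 -0.2 2.8 0 0; 1 -0.2 2 0 0; 1 0 1.1 0 0; 1 0 0.4 0 0; 1 0 0 0 0; 1 0 0 0 0"

```text
clock: 8.68
ee_pos: [0.5673, 0.1629, 0.2908]
tool_rot: [0.196, 3.135, -0.0]
ft_force: [-0.7, -1.1, -3.2]
finger_gap: 0.314
```

```bash
python3 - <<'E'
from h import *
p,d=grab('scene','s4'); cv2.imwrite('pics/s4c.png',cv2.resize(p[20:260,290:530,::-1],(560,560)))
o=arm.get_obs();print({k:np.round(o[k],4).tolist() for k in('ee_pos','tool_rot','ft_force','moment','finger_gap')})
E
```

```text
{'ee_pos': [0.5673, 0.1629, 0.2908], 'tool_rot': [0.1959, 3.1355, -0.0002], 'ft_force': [-0.3151, 0.3806, -1.8785], 'moment': [0.065, 0.0225, -0.0111], 'finger_gap': 0.3167}
```

View pics/s4c.png

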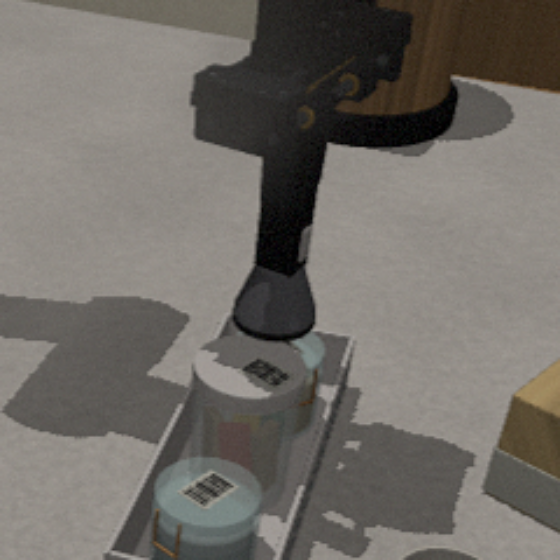

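The scanner is upright in the view, with its hood rim at crop (275,325) above the label at (268,372). I check the offset in this one view.

```bash
python3 - <<'E'
from h import *
p=cv2.imread('pics/s4.png'); Z=pts('scene',np.load('pics/s4.npy'))[...,2]; g=cv2.cvtColor(p,cv2.COLOR_BGR2GRAY)
m=np.zeros((480,640),bool); m[135:168,386:430]=1; m&=(g<75)
W=[]
for u in range(391,425):
    r=np.where(m[:,u])[0]
    if len(r): W.append(plane('scene',u,r.max()+.5,.1853)[:2]*1000)
W=np.array(W); print('hood',circ(W,32))
q=np.zeros((480,640),bool); q[172:188,392:418]=1; q&=(g<75)
q=cv2.morphologyEx(q.astype(np.uint8),cv2.MORPH_CLOSE,np.ones((5,5)))
r=cv2.minAreaRect(contour('scene',q,.135).astype(np.float32)); print('bars',np.round([*r[0],*r[1],r[2]],1))
E
```

```text
hood (array([567.3, 164.5]), np.float64(0.7))
bars [567.4 166.   22.1  34.3  71.5]
```

The hood is at (567.3, 164.5) and the label at (567.4, 166.0), so they agree within 2 mm. Now I hold for 2.5 s.

>>> arm_command --motion "1 0 0 0 0; 1 0 0 0 0; 1 0 0 0 0; 1 0 0 0 0; 1 0 0 0 0; 1 0 0 0 0; 1 0 0 0 0; 1 0 0 0 0; 1 0 0 0 0; 1 0 0 0 0"

```text
clock: 9.98
ee_pos: [0.5673, 0.1635, 0.2908]
tool_rot: [-0.195, -3.136, 0.0]
ft_force: [0.5, -0.0, -2.8]
finger_gap: 0.313
```

>>> arm_command --motion "1 0 0 0 0; 1 0 0 0 0; 1 0 0 0 0; 1 0 0 0 0; 1 0 0 0 0; 1 0 0 0 0; 1 0 0 0 0; 1 0 0 0 0; 1 0 0 0 0; 1 0 0 0 0"

```text
clock: 11.22
ee_pos: [0.5673, 0.1635, 0.2908]
tool_rot: [0.195, 3.136, -0.0]
ft_force: [-0.0, 0.1, -2.1]
finger_gap: 0.316
```

>>> arm_command --motion "1 0.1 -1 0 0; 1 0.2 -2 0 0; 1 0.3 -3 0 0; 1 0.4 -4 0 0; 1 0.4 -4 0 0; 1 0.4 -4 0 0; 1 0.4 -4 0 0; 1 0.4 -4 0 0; 1 0.4 -4 0 0; 1 0.3 -3 0 0"

```text
clock: 12.48
ee_pos: [0.4924, -0.1623, 0.2909]
tool_rot: [0.197, 3.135, -0.001]
ft_force: [1.4, -0.0, -1.6]
finger_gap: 0.316
```

>>> arm_command --motion "1 0.3 -3 0 0; 1 0.2 -2 0 0; 1 0.1 -1.1 0 0; 1 0.1 -0.5 0 0; 1 0 0 0 0; 1 0 0 0 0"

```text
clock: 13.22
ee_pos: [0.4788, -0.2239, 0.2908]
tool_rot: [0.193, 3.136, 0.0]
ft_force: [0.8, -0.4, -1.5]
finger_gap: 0.318
```

```bash
python3 - <<'E'
from h import *
p,d=grab('scene','s5'); Z=pts('scene',d)[...,2]; g=cv2.cvtColor(p,cv2.COLOR_RGB2GRAY)
m=np.zeros((480,640),bool); m[230:298,210:280]=1; m&=(Z>.15)&(Z<.26)
W=[]
for u in range(212,278):
    r=np.where(m[:,u])[0]
    if len(r): W.append(plane('scene',u,r.max()+.5,.1853)[:2]*1000)
print('hood',circ(np.array(W),32)); print(arm.get_obs()['ee_pos'])
E
```

```text
hood (array([ 478.2, -222.2]), np.float64(0.31))
[ 0.47882556 -0.22390165  0.2908116 ]
```

>>> arm_command --motion "1 0 -0.1 1 0; 1 0 0 2.5 0; 1 0 0 3 0; 1 0 0 3 0; 1 0 0 3 0; 1 0 0 2.2 0; 1 0 0 1.2 0; 1 0 0 0.7 0; 1 0 0 0 0; 1 0 0 0 0"

```text
clock: 14.52
ee_pos: [0.4788, -0.2257, 0.1254]
tool_rot: [0.194, 3.134, -0.001]
ft_force: [0.2, -0.0, -2.1]
finger_gap: 0.317
```

>>> arm_command --motion "1 0 0 0.3 0; 1 0 0 0.2 0; 1 0 0 0.1 0; 1 0 0 0.1 0; 1 0 0 0 0"

```text
clock: 15.15
ee_pos: [0.4785, -0.2255, 0.1177]
tool_rot: [-0.194, -3.135, -0.0]
ft_force: [0.3, 0.1, -1.8]
finger_gap: 0.314
```

>>> arm_command --motion "1 0 0 0.05 0; 1 0 0 0 0; 1 0 0 0 0"

```text
clock: 15.52
ee_pos: [0.4786, -0.2255, 0.1174]
tool_rot: [0.195, 3.135, -0.0]
ft_force: [-0.7, 0.5, -0.3]
finger_gap: 0.318
```

The force dropped, so it may be in contact. One more small step to confirm.

>>> arm_command --motion "1 0 0 0.03 0; 1 0 0 0 0; 1 0 0 0 0"

```text
clock: 15.9
ee_pos: [0.4786, -0.2255, 0.1174]
tool_rot: [0.194, 3.135, -0.001]
ft_force: [-0.0, 0.3, 5.5]
finger_gap: 0.317
```

Contact is firm at +5.5 N. Now I open the jaws and rise.

>>> arm_command --motion "0.6 0 0 0 0; 0.5 0 0 0 0; 0.3 0 0 0 0; 0 0 0 0 0; 0 0 0 0 0; 0 0 0 0 0; 0 0 0 0 0; 0 0 0 0 0"

```text
clock: 16.9
ee_pos: [0.4785, -0.2255, 0.117]
tool_rot: [0.195, 3.136, -0.0]
ft_force: [0.3, 0.6, -0.9]
finger_gap: 0.998
```

>>> arm_command --motion "0 0 0 -1 0; 0 0 0 -2 0; 0 0 0 -3 0; 0 0 0 -3 0; 0 0 0 -3 0; 0 0 0 -3 0; 0 0 0 -2 0; 0 0 0 0 0; 0 0 0 0 0"

```text
clock: 18.02
ee_pos: [0.4782, -0.2253, 0.2862]
tool_rot: [-0.194, -3.135, -0.001]
ft_force: [-0.3, 0.1, 0.4]
finger_gap: 1.001
```

```bash
python3 - <<'E'
from h import *
p,d=grab('scene','s6'); Z=pts('scene',d)[...,2]; g=cv2.cvtColor(p,cv2.COLOR_RGB2GRAY)
cv2.imwrite('pics/s6c.png',cv2.resize(p[120:400,180:460,::-1],(560,560)))
def box(u0,u1,v0,v1):
    m=np.zeros((480,640),bool); m[v0:v1,u0:u1]=1; return m
W=contour('scene',box(225,280,262,298)&(Z>.166)&(Z<.185),.172); r=cv2.minAreaRect(W.astype(np.float32)); print('handle',np.round([*r[0],*r[1],r[2]],1))
print('pad',circ(contour('scene',box(215,290,325,385)&(g>120)&(Z<.03)&(Z>.007),.012),55))
print('lid',circ(contour('scene',box(365,430,160,195)&(Z>.128)&(Z<.15),.135),47))
q=box(392,418,172,188)&(g<75); q=cv2.morphologyEx(q.astype(np.uint8),cv2.MORPH_CLOSE,np.ones((5,5)))
r=cv2.minAreaRect(contour('scene',q,.135).astype(np.float32)); print('bars',np.round([*r[0],*r[1],r[2]],1))
E
```

```text
handle [ 481.5 -227.6   30.1   36.    86.7]
pad (array([ 478.3, -223.2]), np.float64(0.19))
lid (array([552. , 165.3]), np.float64(2.02))
bars [567.8 165.6  17.4  32.8  74.2]
```

View pics/s6c.png

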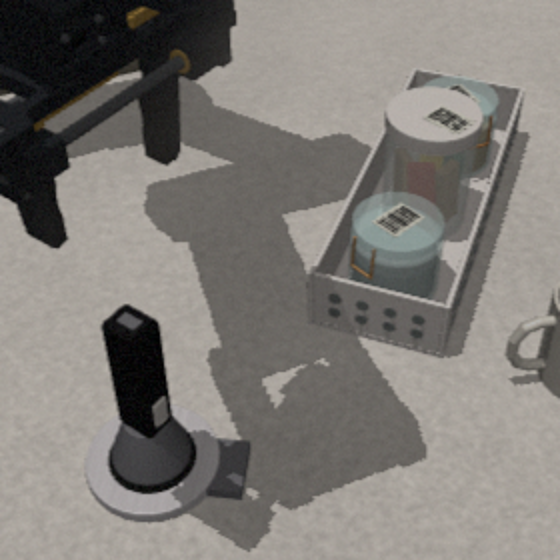

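The scanner stands upright and centred on the pad (base at crop (152,460)). The canister hasn't moved and the gripper is clear.

```bash
python3 -c "
from h import *
print(arm.finish_job(), arm.get_obs()['clock'])"
```

```text
the job is handed in; nothing more can be done
the job is handed in; nothing more can be done
```

I scanned the canister and put the scanner back on its pad, and I handed the job in with the robot's clock at about 18 s of the 64 s allowed.

- **Scan:** I held the scanner still for about 2.5 s, pointing straight down, about 5 cm above the label. That height comes from the tool height, not a direct measurement. The scene camera put the hood within 2 mm of the label's centre.
- **Return:** I lowered the scanner until the wrist force showed contact (5.5 N), opened the jaws and moved up clear of it.
- **Final checks:** The last picture shows the scanner upright, about 2 mm or less from the pad's centre by my estimate. The canister's label is within about 1 mm of where it was in the earlier picture.
- **Disagreements:** The scene camera's fit of the handle top reads about 4 mm off the pad's centre. It read about 4 mm off from the top camera at the start too, so I put that down to how that view fits the handle. Its fit of the canister lid was also rough, with a 2 mm residual. I did not recheck the placing with the top camera, because the arm blocked its view of the scanner while it was held.

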